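# Swing the bench isolator to off and close the hasp over its staple

### The arm

A 6-joint arm with a two-finger parallel gripper is mounted at the origin on a cart in front of the work surface, level with it; the furniture and walls round the work are solid. World frame = base frame: x ahead of the robot, y to its left, z up, the work surface at z = 0. Lengths are in m, angles in degrees, forces in N, time in s.
With the tool pointing down it reaches from about 0.3 to 0.75 m from the base axis. Payload 8.5 kg.
Tool frame: the origin (TCP) lies between the finger pads; the fingertips stand 17 mm ahead of it and the grasp point (between the pads) lies 2 mm behind it (env.tip_reach is the distance from the TCP to the fingertips, in m); z points along the fingers, y is the line along which they close (so a half turn about z gives the same grasp; the last joint's range is limited). The gripper opens to 85 mm and grips with 20 to 120 N. Pads are 22 mm wide; open, the fingers measure 114 mm over their backs; the gripper's body (76 mm by 85 mm) begins 54 mm behind the grasp point. The pads swing forward as they close: fully open they stand 13 mm farther back than shut.
Start: joints at [61.977, 21.807, 74.336, -0, 83.858, -12.336], TCP at [0.149, 0.529, 0.248] pointing down, gripper open.
Joint ranges: [-178.18, 178.18], [-50.72, 133.34], [12.68, 142.11], [-81.47, 261.47], [9.98, 163.14], [-165.26, 165.26]. Speed limits (degrees/s): [136.94, 136.94, 180, 180, 180, 180].

### API

Orientations are given as a 3x3 rotation matrix whose columns are the frame's x, y, z axes.
In Python, from rig import env, viewer gives the robot as it stands.
- The arm moves only by the tool move_arm, never from a script. Its argument "motion" is a list of rows, each a list of 2 entries, a list of its own where there are three numbers: the shift along the tool's x, y, z normalised to -1 to 1, where 1 is 50 mm, then the turn, a rotation vector about the tool's x, y, z normalised to -1 to 1, where 1 is 8 degrees. A call has 1 to 20 rows; each row shifts and turns the commanded pose from where the row before left it, along the tool's axes as they then stand; what a row does not reach is not made up. A row lasts 1/10 s, in which the tool goes at most 50 mm and 8.59 degrees, less where a joint would pass 70% of its speed; a pose out of reach is approached as far as the arm can. A call with a number of a shift or a turn outside -1 to 1 is refused whole. A call with a gripper value outside its range is refused whole. "claw" is the closure, from 0 (fully open) to 1 (shut), set as the call begins (left out, the last holds). The fingers move at their own pace and stop on an object; "force" is the grip in N (left out, the last holds). Time passes only in rows, so rows that do not move let the fingers close. It gives the time, the measured TCP pose, the force, the opening and the grip force at its end, in the units of the state.
- env.observe(): the state, without advancing time (a new reading comes with each control period).
- viewer.get_image(name): name is "scene" or "top"; returns a dict with "frame" (400x640x3 uint8, red, green, blue), "depth" (400x640 float32, m along the optical axis (not along the pixel's ray), 0 where there is no reading), "fx", "fy", "cx", "cy" (pixels), "eye" and "attitude" of the camera in the world. Camera axes: x right, y up, looking along -z (the intrinsics and any distortion apply to the point x, -y, -z); pixel columns grow to the right and rows downward; lengths in m; the calibration is good to about 2 mm. A picture is of the moment at which its call begins.
- env.close_job(): hands the job in; it is judged then, once.
The state is a dict: "time_s": time; "q": joint angles; "qvel": joint speeds; "joint_efforts": joint torques, N m; "position": TCP position; "tool_rot": TCP orientation; "ft_force": force on the tool from outside, world axes, zero at the start; "wrist_torque": the same for the moment, N m; "grip_width": finger opening in m; "gripper_force": force on a finger pad.
Only numpy, scipy, OpenCV 4.12 (cv2) and the standard library are available. Lean on these libraries where they do the work, as an engineer would, in place of code of your own. Each camera call takes 0.05 s, during which the arm holds its last target. There are 200 camera calls.

### The job

Swing the handle of the bench isolator round to off and line its staple up with the slot of the hasp, so that the hinged hasp leaf folds down flat over the staple, ready for a padlock. Bring the handle under the raised leaf before folding the leaf over; feel for the place where the staple drops into the slot, and stop there: never force the handle or the leaf (stay below 40 N). Leave the glassware and small things around it where they are.

Things in the scene. Friction and masses are not known exactly. Their poses are not given: they have to be found in the camera images.
- isolator: Fixed bench isolator: grey plate 150x255x8 mm on the table (65 mm to its +y, 190 mm to its -y of the origin) with a switch box 104x104 mm, top 52 mm above the table. Origin: table level, on the vertical axis of the rotary handle, which is the box's centre. ON is its -x. OFF is about its -y, where an upright steel hasp stands.
- hasp_nominal (a point): Point on the isolator where the slot's middle would lie with the hasp exactly at -y: 115 mm from the handle's axis, 74 mm up. The hasp's bracket (54 mm wide, 18 thick, 75 high, middle 166 mm from the axis) is screwed on through slots: on each unit it is turned about the handle's axis up to 0.075 rad (9 mm here) either way. No reading tells this; see or feel it.
- isolator_handle (a joint): Black rotary handle, rad, growing counter-clockwise from above; 0 = ON (arm to the isolator's -x), pi/2 = arm to its -y, stop at 1.9. OFF is where the staple fits the hasp slot, 1.49 to 1.65. Arm 20 mm wide, 10 thick, top 70 mm above the table, ends 128 mm from the axis. Stays where left: friction about 0.3 N m (5 N at the post). The leaf stops it once the staple is in the slot.
- grip_post (a point): Middle of the upright round grip post on the handle arm, 58 mm from the handle's axis; the post is 17 mm thick and reaches from 70 to 115 mm above the table.
- staple (a point): Middle of the steel wire staple (padlock eye) on the handle arm, 115 mm from the handle's axis, 80 mm above the table. It is 6 mm thick along the swing, 22 mm long along the arm, and stands up to 91 mm above the table.
- hasp_leaf (a joint): Steel hasp leaf, rad: 0 = flat over the handle's end, pi/2 = upright; starts leaning outward, to 1.95, and stays; past upright it falls inward. Hinge level, 158 mm from the handle's axis, 74 mm up. Leaf 60 mm wide, 72 long, 4 thick, 100 g; slot 10.4 mm wide, 28 to 62 mm from the hinge. It rests at about 0.3 to 0.6 rad on a staple that is beside the slot and drops when the slot comes over it.
- erlenmeyer: conical flask, 63 mm wide, 105 mm tall, standing; a bystander. Origin under its base.
- tape_roll: small white roll of tape, 37x42x18 mm, lying flat; a bystander. Origin under it.
- evaporating_dish: white porcelain dish, 72 mm wide, 29 mm tall; a bystander. Origin under it.
- stopper_2: black rubber stopper, 20 mm wide, 22 mm tall; a bystander. Origin under it.

How it is judged (in metres and radians):
On the way, in this order (a step that is already met when the one before it is completed fails the run):
1. the handle is swung round until its staple is in the reach of the raised hasp leaf (value of joint isolator_handle above 1.2 rad and value of joint hasp_leaf above 0.8 rad), for 0.1 s.
2. the leaf is folded down flat with the staple through its slot (value of joint isolator_handle between 1.45 and 1.69 rad and value of joint hasp_leaf below 0.06 rad), for 0.2 s.
At the end, for the whole second after the job is handed in: The handle stands at off (1.45 to 1.69 rad) with its staple through the slot, which is so when the hasp leaf lies flat (below 0.06 rad) there; both are at rest (all of step 2 and velocity of joint each of isolator_handle, hasp_leaf below 0.05 rad/s and velocity of joint hasp_leaf above -0.05 rad/s); the robot touches nothing.
It fails at once if a bystander is moved more than 20 mm (distance of any of erlenmeyer, tape_roll, evaporating_dish, stopper_2 from where it was at the start of the episode above 0.02 m).
It fails at once if the handle is forced with more than 40 N (contact force between any of the fingers, the arm and isolator_handle above 40 N).
It fails at once if the leaf is forced with more than 40 N (contact force between any of the fingers, the arm and hasp_leaf above 40 N).
It also fails if it takes over 58 s, if anything falls off the work surface, if the arm or the gripper's body presses on something with over 40 N, if the wrist force passes 120 N, or if a joint passes its speed limit or range.

## Working session

There is one attempt and no reset: what is moved stays moved. The work goes in short steps, Python scripts to look and compute and a tool call to move; the robot and the scene stay as the last step left them, time stands still between calls to the robot, and variables do not carry over. Pictures are saved under pics/ and viewed, at most 10 in all, crops included, and the job is handed in when it is done.

Besides the shell and the picture viewer there is one more tool, called after "Emit:" as name([rows], argument=value, ...), one row to a line, values as JSON. move_arm: Moves the arm, as the interface text tells. Scaled input: -1 to 1 covers 50 mm each way for a shift and 8 degrees each way for a turn. Its arguments: {"type":"object","properties":{"motion":{"type":"array","items":{"type":"array"}},"claw":{"type":"number"},"force":{"type":"number"}},"required":["motion"]}

```bash
mkdir -p pics; cat > h.py <<'E'
import numpy as np, cv2
from rig import env, viewer
def grab(n):
    d=viewer.get_image(n); return d
def ray(d,u,v):
    c=np.array([(u-d["cx"])/d["fx"],-(v-d["cy"])/d["fy"],-1.0]); return np.array(d["eye"]),np.array(d["attitude"])@c
def onz(d,u,v,z):
    e,r=ray(d,u,v); return e+r*(z-e[2])/r[2]
def cloud(d):
    v,u=np.mgrid[0:400,0:640]; D=d["depth"]
    c=np.stack([(u-d["cx"])/d["fx"]*D,-(v-d["cy"])/d["fy"]*D,-D],-1)
    P=c@np.array(d["attitude"]).T+np.array(d["eye"]); P[D==0]=np.nan; return P
E
python3 - <<'E'
from h import *
for n in("scene","top"):
    d=grab(n); cv2.imwrite(f"pics/{n}0.png",d["frame"][:,:,::-1]); np.save(f"{n}0.npy",d,allow_pickle=True)
    print(n,d["eye"],d["fx"],np.round(d["attitude"],3).tolist())
s=env.observe(); print(s["time_s"],s["tool_rot"])
E
```

```text
scene [0.04008202 0.27529718 0.80568741] 376.7642068166374 [[-0.487, 0.656, -0.577], [-0.873, -0.378, 0.308], [-0.016, 0.654, 0.757]]
top [ 0.35022095 -0.00654755  1.35310893] 452.9557729396259 [[-0.06, 0.976, -0.207], [-0.998, -0.061, 0.006], [-0.007, 0.207, 0.978]]
0.1 [[-9.62753329e-01  2.70380572e-01 -6.10437237e-04]
 [ 2.70381104e-01  9.62752751e-01 -1.09506520e-03]
 [ 2.91615774e-04 -1.21932836e-03 -9.99999214e-01]]
```

View pics/scene0.png

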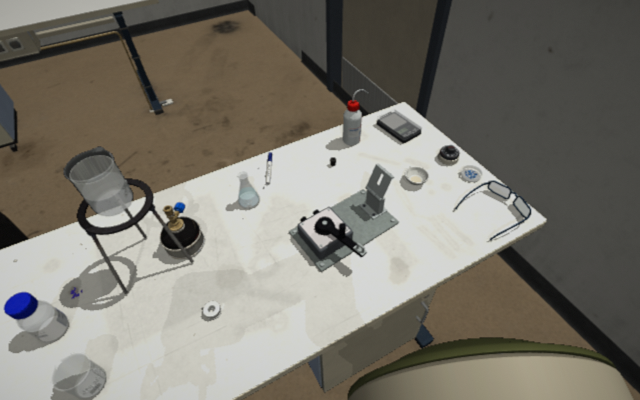

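View pics/top0.png

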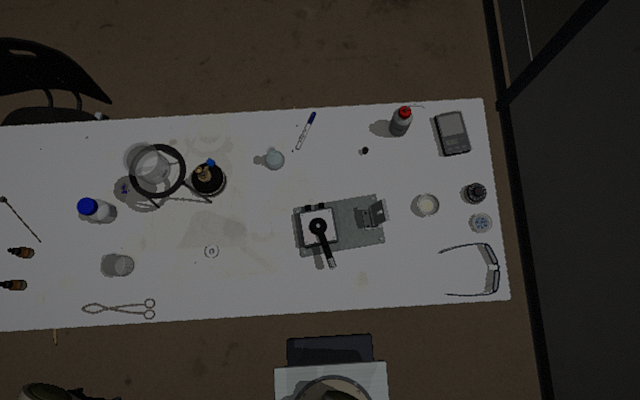

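The scene view shows the isolator at (345,230), its handle arm pointing toward the camera and the leaf raised at (377,190). The top view shows the hub at (318,226), the staple near (332,262) and the hasp at (372,214).

```bash
cat > m.py <<'E'
from h import *
d=np.load("top0.npy",allow_pickle=True).item(); P=cloud(d)
h=P[...,2]; f=d["frame"].astype(int)
reg=np.zeros(h.shape,bool); reg[185:280,285:395]=1
def rect(m,name):
    p=P[m][:,:2].astype(np.float32); r=cv2.minAreaRect(p); print(name,m.sum(),np.round(r[0],4),np.round(r[1],4),round(r[2],2), "z",np.round(np.median(P[m][:,2]),4))
print("table z",np.nanmedian(h[285:310,150:300]))
plate=reg&(abs(h-.008)<.005); rect(plate,"plate")
sat=f.max(-1); box=reg&(abs(h-.052)<.006)&(sat>90); n,l,s,c=cv2.connectedComponentsWithStats(box.astype(np.uint8)); 
b=l==1+s[1:,4].argmax(); rect(b,"box")
arm=reg&(abs(h-.070)<.006)&(sat<80); rect(arm,"arm")
post=reg&(h>.10); n,l,s,c=cv2.connectedComponentsWithStats(post.astype(np.uint8))
for i in range(1,n):
    if s[i,4]>5: q=P[l==i]; print("high",c[i],s[i,4],q.mean(0).round(4),q.min(0).round(3),q.max(0).round(3))
for a in ("scene","top"):
    d=np.load(a+"0.npy",allow_pickle=True).item()
    c=d["frame"][160:270,285:405] if a=="scene" else d["frame"][185:280,285:395]
    cv2.imwrite(f"pics/c_{a}.png",cv2.resize(c[:,:,::-1],None,fx=6,fy=5.4 if a=="scene" else 6,interpolation=cv2.INTER_CUBIC))
E
python3 m.py
python3 - <<'E'
import cv2,numpy as np
a=cv2.imread("pics/c_scene.png");b=cv2.imread("pics/c_top.png")
a=cv2.resize(a,(400,400));b=cv2.resize(b,(400,400)); cv2.imwrite("pics/both.png",np.hstack([a,b]))
E
```

```text
table z -0.00042117633956550993
plate 2940 [ 0.5268 -0.0518] [0.3316 0.2833] 86.5 z 0.007
box 621 [0.5382 0.0123] [0.0911 0.0908] 6.52 z 0.0532
arm 347 [ 0.5149 -0.0714] [0.1452 0.1794] 21.87 z 0.0698
high [381.10729614 211.27038627] 233 [ 0.5579 -0.1653  0.1275] [ 0.528 -0.182  0.1  ] [ 0.588 -0.148  0.146]
high [324.2        243.33333333] 30 [ 0.4811 -0.0042  0.113 ] [ 0.474 -0.012  0.105] [0.488 0.002 0.119]
```

View pics/both.png

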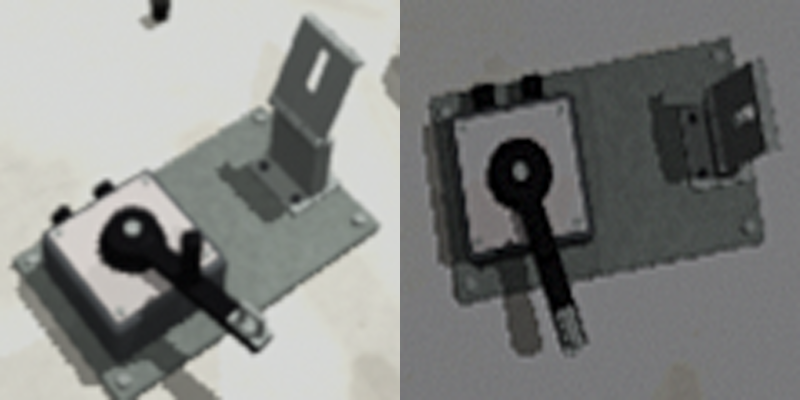

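The crops agree with the numbers: hub centre, post beyond it along the arm, and the leaf leaning outward with its slot visible. Next I fit the axis, yaw and hasp angle.

```bash
cat > m2.py <<'E'
from h import *
A0=np.array([.538,.012])
for a in ("scene","top"):
    d=np.load(a+"0.npy",allow_pickle=True).item(); P=cloud(d); f=d["frame"].astype(int); h=P[...,2]
    near=np.hypot(P[...,0]-A0[0],P[...,1]-A0[1])
    # box top
    m=(near<.09)&(abs(h-.052)<.005)&(f.min(-1)>90 if a=="top" else f.min(-1)>150)
    r=cv2.minAreaRect(P[m][:,:2].astype(np.float32)); print(a,"box",np.round(r[0],4),np.round(r[1],4),round(r[2],2))
    # hub disc higher than the arm
    m=(near<.035)&(h>.056)&(h<.1); print(" hub z",np.nanpercentile(h[m],[5,50,95]).round(4), P[m].mean(0).round(4))
    # plate
    m=(near<.25)&(abs(h-.008)<.004)&(f.max(-1)<(110 if a=="top" else 150))
    n,l,s,c=cv2.connectedComponentsWithStats(m.astype(np.uint8)); b=l==1+s[1:,4].argmax()
    r=cv2.minAreaRect(P[b][:,:2].astype(np.float32)); print(" plate",np.round(r[0],4),np.round(r[1],4),round(r[2],2))
    # leaf
    m=(P[...,0]>.5)&(P[...,0]<.62)&(P[...,1]<-.13)&(P[...,1]>-.2)&(h>.085)
    m=cv2.erode(m.astype(np.uint8),np.ones((3,3)))>0
    Q=P[m]; c=Q.mean(0); n=np.linalg.svd(Q-c)[2][2]; n*=-np.sign(n[1]); 
    print(" leaf n",len(Q),c.round(4),n.round(3),"yaw of radial",np.degrees(np.arctan2(n[0],-n[1])).round(2),"pitch",np.degrees(np.arcsin(n[2])).round(1), Q.min(0).round(3),Q.max(0).round(3))
    # post & staple
    m=(near<.075)&(h>.095)&(h<.125); print(" post",m.sum(),P[m].mean(0).round(4),P[m].max(0)[2].round(4))
    m=(near>.09)&(near<.14)&(h>.06)&(h<.1)&(P[...,0]<.5); r=cv2.minAreaRect(P[m&(h<.08)][:,:2].astype(np.float32));print(" armend",r)
    m&=h>.078; print(" staple",m.sum(),P[m].mean(0).round(4) if m.sum() else 0)
E
python3 m2.py
```

```text
scene box [0.541  0.0101] [0.0977 0.0974] 7.9
 hub z [0.0569 0.0703 0.0732] [0.5322 0.0136 0.0674]
 plate [ 0.5511 -0.1094] [0.1487 0.1326] 6.04
 leaf n 313 [ 0.5575 -0.1615  0.1173] [ 0.097 -0.923 -0.373] yaw of radial 5.98 pitch -21.9 [ 0.529 -0.178  0.089] [ 0.586 -0.148  0.146]
 post 59 [ 0.4802 -0.0037  0.1093] 0.1167
 armend ((0.43374475836753845, -0.020306255668401718), (0.038244158029556274, 0.019617505371570587), 16.622783660888672)
 staple 36 [ 0.4283 -0.0214  0.0875]
top box [0.5382 0.0123] [0.0911 0.0908] 6.52
 hub z [0.0564 0.0687 0.0741] [0.5349 0.0121 0.0664]
 plate [ 0.5498 -0.0933] [0.1513 0.1692] 6.13
 leaf n 171 [ 0.5567 -0.1629  0.1235] [ 0.102 -0.898 -0.428] yaw of radial 6.46 pitch -25.4 [ 0.53  -0.178  0.092] [ 0.584 -0.147  0.146]
 post 30 [ 0.4811 -0.0042  0.113 ] 0.1189
 armend ((0.4328939914703369, -0.018071822822093964), (0.03964830935001373, 0.019618861377239227), 15.165848731994629)
 staple 17 [ 0.4268 -0.0201  0.0923]
```

Emit:
move_arm([
  [[0,0,0],[0,0,1]],
  [[0,0,0],[0,0,1]],
  [[0,0,0],[0,0,1]],
  [[0,0,0],[0,0,1]],
  [[0,0,0],[0,0,1]],
  [[0,0,0],[0,0,1]],
  [[0,0,0],[0,0,1]],
  [[0,0,0],[0,0,1]],
  [[0,0,0],[0,0,1]],
  [[0,0,0],[0,0,1]],
  [[0,0,0],[0,0,1]],
  [[0,0,0],[0,0,1]],
  [[0,0,0],[0,0,1]],
  [[0,0,0],[0,0,1]],
  [[0,0,0],[0,0,1]],
  [[0,0,0],[0,0,1]],
  [[0,0,0],[0,0,1]],
  [[0,0,0],[0,0,1]],
  [[0,0,0],[0,0,0.575]],
], claw=0.62)

```text
time_s: 2.0
position: [0.1486, 0.5294, 0.2479]
tool_rot: [[0.964, 0.266, -0.0], [0.266, -0.964, -0.001], [-0.001, 0.001, -1.0]]
ft_force: [0.0, -0.0, -0.0]
grip_width: 0.0327
gripper_force: 0.0
```

Emit:
move_arm([
  [[0.25,0.86,0],[0,0,0]],
  [[0.25,0.86,0],[0,0,0]],
  [[0.25,0.86,0],[0,0,0]],
  [[0.25,0.86,0],[0,0,0]],
  [[0.25,0.86,0],[0,0,0]],
  [[0.25,0.86,0],[0,0,0]],
  [[0.25,0.86,0],[0,0,0]],
  [[0.25,0.86,0],[0,0,0]],
  [[0.25,0.86,0],[0,0,0]],
  [[0.25,0.86,0],[0,0,0]],
  [[0.25,0.86,0],[0,0,0]],
  [[0.25,0.86,0],[0,0,0]],
  [[0.25,0.86,0.5],[0,0,0]],
  [[0.25,0.86,0.5],[0,0,0]],
  [[0,0,0],[0,0,0]],
  [[0,0,0],[0,0,0]],
])

```text
time_s: 3.6
position: [0.4788, -0.0012, 0.1988]
tool_rot: [[0.963, 0.269, -0.002], [0.269, -0.963, 0.001], [-0.002, -0.001, -1.0]]
ft_force: [-0.4, 0.6, -0.2]
grip_width: 0.0328
gripper_force: 0.0
```

Emit:
move_arm([
  [[0.06,0.08,0.4],[0,0,0]],
  [[0,0,0.4],[0,0,0]],
  [[0,0,0.2],[0,0,0]],
  [[0,0,0.2],[0,0,0]],
  [[0,0,0.2],[0,0,0]],
  [[0,0,0.2],[0,0,0]],
  [[0,0,0.2],[0,0,0]],
  [[0,0,0.2],[0,0,0]],
  [[0,0,0],[0,0,0]],
])

```text
time_s: 4.5
position: [0.4824, -0.0036, 0.0983]
tool_rot: [[0.963, 0.271, -0.002], [0.271, -0.963, 0.001], [-0.002, -0.001, -1.0]]
ft_force: [0.1, 0.6, -0.4]
grip_width: 0.0327
gripper_force: 0.0
```

```bash
python3 - <<'E'
from h import *
d=grab("scene"); cv2.imwrite("pics/s1.png",cv2.resize(d["frame"][140:290,260:440,::-1],None,fx=4,fy=4,interpolation=cv2.INTER_CUBIC))
# plan: arc rows in tool frame, per-row dpsi, post radius .058
import math
dp=math.radians(7); print("chord",2*.058*math.sin(dp/2)/.05)
E
```

```text
chord 0.14163261172086794
```

View pics/s1.png

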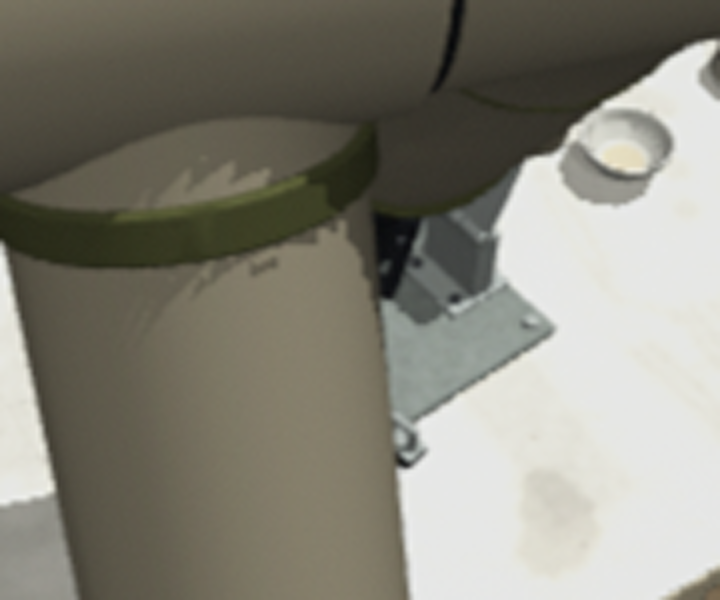

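The arm occludes the view, but the post is caged with no contact force. I'll narrow the cage and swing.

Emit:
move_arm([
  [[0,0,0],[0,0,0]],
  [[0,0,0],[0,0,0]],
  [[0,0,0],[0,0,0]],
], claw=0.755, force=20)

```text
time_s: 4.85
position: [0.4833, -0.0041, 0.0998]
tool_rot: [[0.963, 0.271, 0.001], [0.271, -0.963, -0.001], [0.001, 0.001, -1.0]]
ft_force: [0.9, -2.3, -1.5]
grip_width: 0.0209
gripper_force: 1.7
```

Emit:
move_arm([
  [[0.003,0.081,0],[0,0,-0.5]],
  [[0.003,0.081,0],[0,0,-0.5]],
  [[0.003,0.081,0],[0,0,-0.5]],
  [[0.003,0.081,0],[0,0,-0.5]],
  [[0.003,0.081,0],[0,0,-0.5]],
  [[0.003,0.081,0],[0,0,-0.5]],
])

```text
time_s: 5.45
position: [0.4932, -0.0242, 0.0997]
tool_rot: [[0.767, 0.641, -0.002], [0.641, -0.767, 0.002], [-0.001, -0.003, -1.0]]
ft_force: [-5.0, 2.8, 3.6]
grip_width: 0.0208
gripper_force: 3.0
```

Emit:
move_arm([
  [[0.003,0.081,0],[0,0,-0.5]],
  [[0.003,0.081,0],[0,0,-0.5]],
  [[0.003,0.081,0],[0,0,-0.5]],
  [[0.003,0.081,0],[0,0,-0.5]],
  [[0.003,0.081,0],[0,0,-0.5]],
  [[0.003,0.081,0],[0,0,-0.5]],
  [[0.003,0.081,0],[0,0,-0.5]],
  [[0.003,0.081,0],[0,0,-0.5]],
  [[0.003,0.081,0],[0,0,-0.5]],
  [[0.003,0.081,0],[0,0,-0.5]],
  [[0.003,0.081,0],[0,0,-0.5]],
  [[0.003,0.081,0],[0,0,-0.5]],
  [[0.003,0.081,0],[0,0,-0.5]],
  [[0,0,0],[0,0,0]],
])

```text
time_s: 6.85
position: [0.54, -0.0462, 0.0995]
tool_rot: [[-0.032, 0.999, -0.002], [0.999, 0.032, -0.0], [-0.0, -0.002, -1.0]]
ft_force: [-3.5, -2.5, 0.4]
grip_width: 0.0213
gripper_force: 1.7
```

Emit:
move_arm([
  [[0.003,0.065,0],[0,0,-0.4]],
  [[0.003,0.065,0],[0,0,-0.4]],
  [[0,0,0],[0,0,0]],
])

```text
time_s: 7.15
position: [0.5465, -0.0455, 0.0995]
tool_rot: [[-0.143, 0.99, -0.002], [0.99, 0.143, -0.0], [-0.0, -0.002, -1.0]]
ft_force: [-3.4, -3.5, -0.6]
grip_width: 0.021
gripper_force: 2.0
```

Emit:
move_arm([
  [[0,-0.04,0],[0,0,0]],
  [[0,0,-0.4],[0,0,0]],
  [[0,0,-0.5],[0,0,0]],
  [[0,0,-0.5],[0,0,0]],
  [[0,0,-0.5],[0,0,0]],
  [[0.5,0,-0.5],[0,0,0]],
  [[1,0,0],[0,0,0]],
  [[1,0,0],[0,0,0]],
  [[1,0,0],[0,0,0]],
  [[1,0,0],[0,0,0]],
  [[1,0,0],[0,0,0]],
  [[0,0,0],[0,0,0]],
])

```text
time_s: 8.35
position: [0.5046, 0.2319, 0.2198]
tool_rot: [[-0.147, 0.989, 0.0], [0.989, 0.147, 0.002], [0.002, 0.0, -1.0]]
ft_force: [-0.4, -0.9, -0.4]
grip_width: 0.0207
gripper_force: 0.0
```

```bash
python3 - <<'E'
from h import *
o=[]
for n in("scene","top"):
    d=grab(n); np.save(n+"2.npy",d,allow_pickle=True)
    c=d["frame"][150:270,285:405] if n=="scene" else d["frame"][180:280,290:390]
    o.append(cv2.resize(c[:,:,::-1],(400,400),interpolation=cv2.INTER_CUBIC))
o[1]=np.clip(o[1].astype(float)*1.8,0,255).astype(np.uint8)
cv2.imwrite("pics/b2.png",np.hstack(o))
E
```

```text
(no output)
```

View pics/b2.png

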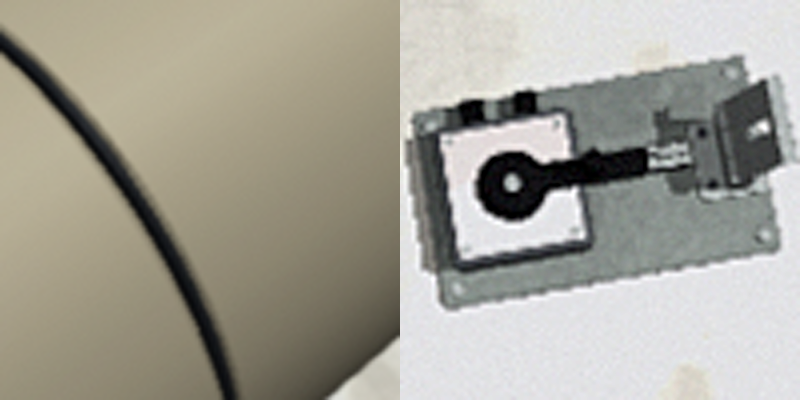

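The scene camera is blocked by the arm. The top view shows the handle pointing at the hasp, with the staple near (668,155) in the crop. I'll compare the arm and slot directions numerically.

```bash
cat > m3.py <<'E'
from h import *
A=np.array([.5385,.0115]); yaw=lambda p:np.degrees(np.arctan2(p[0]-A[0],-(p[1]-A[1]))).round(2)
import sys
for fn in sys.argv[1:]:
    d=np.load(fn,allow_pickle=True).item(); P=cloud(d); h=P[...,2]; f=d["frame"].astype(int)
    # arm: dark pixels ray-cast on z=.070, r 30..105
    v,u=np.mgrid[0:400,0:640]
    c=np.stack([(u-d["cx"])/d["fx"],-(v-d["cy"])/d["fy"],-np.ones(u.shape)],-1)@np.array(d["attitude"]).T; e=np.array(d["eye"])
    Z=e+c*((.07-e[2])/c[...,2])[...,None]
    rel=Z[...,:2]-A; r=np.hypot(rel[...,0],rel[...,1]); a=np.degrees(np.arctan2(rel[...,0],-rel[...,1]))
    for r0,r1 in((.035,.05),(.07,.085),(.085,.105),(.106,.126)):
        m=(r>r0)&(r<r1)&(abs(a-6)<20)&(abs(h-.07)<.008); 
        print(fn,r0,m.sum(),a[m].mean().round(2),a[m].min().round(1),a[m].max().round(1))
    m=(r<.14)&(abs(a-6)<15)&(h>.08)&(h<.1)&(r>.1); q=P[m]
    if len(q): print(" staple",len(q),q.mean(0).round(4),yaw(q.mean(0)))
    m=(r<.08)&(h>.098)&(h<.125); q=P[m]
    if len(q): print(" post",len(q),q.mean(0).round(4),yaw(q.mean(0)))
    # slot: inside leaf region, points seen through
    C=np.array([.5570,-.162,.1205]); n=np.array([.1,-.912,-.4]); n/=np.linalg.norm(n)
    t=((C-e)@n)/(c@n); L=e+c*t[...,None]
    b=np.array([n[1],-n[0],0]); b/=np.linalg.norm(b); w=(L-C)@b; z=L[...,2]
    m=(z>.09)&(z<.136)&(abs(w)<.015)&(((P-L)@n)>.012); q=L[m]
    if len(q): print(" slot",len(q),q.mean(0).round(4),yaw(q.mean(0)))
E
python3 m3.py top2.npy scene0.npy top0.npy
```

```text
top2.npy 0.035 39 4.16 -11.8 19.5
top2.npy 0.07 36 5.34 -1.1 13.1
top2.npy 0.085 50 5.71 -1.2 12.2
top2.npy 0.106 35 5.3 1.1 10.8
 staple 15 [ 0.5501 -0.1005  0.0896] 5.89
 post 29 [ 0.5425 -0.0445  0.1135] 4.07
 slot 17 [ 0.5578 -0.1607  0.1177] 6.41m3.py:13: RuntimeWarning: Mean of empty slice.
  print(fn,r0,m.sum(),a[m].mean().round(2),a[m].min().round(1),a[m].max().round(1))
  ret = ret.dtype.type(ret / rcount)
Traceback (most recent call last):
  File "m3.py", line 13, in <module>
    print(fn,r0,m.sum(),a[m].mean().round(2),a[m].min().round(1),a[m].max().round(1))
                                             ~~~~~~~~^^
ValueError: zero-size array to reduction operation minimum which has no identity
```

The slot direction reads about 6.3° and the arm about 5.5°, so it's close. I'll go behind the leaf and push it over.

Emit:
move_arm([
  [[-0.896,-0.015,0],[0,0,0]],
  [[-0.896,-0.015,0],[0,0,0]],
  [[-0.896,-0.015,0],[0,0,0]],
  [[-0.896,-0.015,0],[0,0,0]],
  [[-0.896,-0.015,0],[0,0,0]],
  [[-0.896,-0.015,0],[0,0,0]],
  [[-0.896,-0.015,0],[0,0,0]],
  [[-0.896,-0.015,0],[0,0,0]],
  [[-0.896,-0.015,0],[0,0,0]],
  [[-0.896,-0.015,0],[0,0,0]],
  [[0,0,0],[0,0,0]],
  [[0,0,0.4],[0,0,0]],
  [[0,0,0.4],[0,0,0]],
  [[0,0,0.4],[0,0,0]],
  [[0,0,0.4],[0,0,0]],
  [[0,0,0.06],[0,0,0]],
  [[0,0,0],[0,0,0]],
], claw=1)

```text
time_s: 10.15
position: [0.5617, -0.2184, 0.1368]
tool_rot: [[-0.14, 0.99, -0.0], [0.99, 0.14, 0.0], [0.0, -0.0, -1.0]]
ft_force: [-0.7, -1.4, 0.4]
grip_width: 0.0001
gripper_force: 0.0
```

Emit:
move_arm([
  [[0.2,0,0],[0,0,0]],
  [[0.2,0,0],[0,0,0]],
  [[0.1,0,0],[0,0,0]],
  [[0.1,0,0],[0,0,0]],
  [[0.1,0,0],[0,0,0]],
  [[0.1,0,0],[0,0,0]],
  [[0.1,0,0],[0,0,0]],
])

```text
time_s: 10.85
position: [0.5558, -0.1729, 0.1366]
tool_rot: [[-0.141, 0.99, -0.0], [0.99, 0.141, 0.0], [0.0, -0.0, -1.0]]
ft_force: [0.1, -0.7, -0.4]
grip_width: 0.0003
gripper_force: 0.1
```

Emit:
move_arm([
  [[0.1,0,0],[0,0,0]],
  [[0.1,0,0],[0,0,0]],
  [[0.1,0,0],[0,0,0]],
  [[0.1,0,0],[0,0,0]],
])

```text
time_s: 11.25
position: [0.5529, -0.1531, 0.1366]
tool_rot: [[-0.141, 0.99, -0.0], [0.99, 0.141, 0.0], [0.0, -0.0, -1.0]]
ft_force: [-0.3, 0.8, -1.8]
grip_width: -0.0003
gripper_force: 0.0
```

Emit:
move_arm([
  [[0.08,0,0],[0,0,0]],
  [[0.08,0,0],[0,0,0]],
  [[0.08,0,0],[0,0,0]],
  [[0,0,0],[0,0,0]],
])

```text
time_s: 11.65
position: [0.5512, -0.1412, 0.1366]
tool_rot: [[-0.142, 0.99, -0.0], [0.99, 0.142, 0.0], [0.0, -0.0, -1.0]]
ft_force: [0.8, -0.1, -0.3]
grip_width: 0.0002
gripper_force: 0.0
```

```bash
cat > leaf.py <<'E'
from h import *
import sys
A=np.array([.5385,.0115]); u=np.array([.108,-.994]); t=np.array([.994,.108])
k=sys.argv[1]
d=grab("top"); np.save(f"top{k}.npy",d,allow_pickle=True)
c=d["frame"][180:280,290:390]; cv2.imwrite(f"pics/t{k}.png",np.clip(cv2.resize(c[:,:,::-1],(500,500),interpolation=cv2.INTER_CUBIC)*1.8,0,255).astype(np.uint8))
P=cloud(d).reshape(-1,3); rel=P[:,:2]-A; r=rel@u; s=rel@t
for a in np.arange(.085,.19,.01):
    for lo,hi in((-.028,-.012),(.012,.028)):
        m=(r>a)&(r<a+.01)&(s>lo)&(s<hi); print(round(a,3),lo,m.sum(),np.round(np.median(P[m,2]),4) if m.sum() else "")
E
python3 leaf.py 3
```

```text
0.085 -0.028 23 0.4395
0.085 0.012 32 0.4048
0.095 -0.028 32 0.3932
0.095 0.012 30 0.4281
0.105 -0.028 54 0.3972
0.105 0.012 36 0.4245
0.115 -0.028 72 0.3994
0.115 0.012 50 0.417
0.125 -0.028 40 0.4099
0.125 0.012 48 0.4167
0.135 -0.028 41 0.4139
0.135 0.012 30 0.4171
0.145 -0.028 37 0.4162
0.145 0.012 30 0.4149
0.155 -0.028 36 0.4178
0.155 0.012 26 0.412
0.165 -0.028 35 0.4189
0.165 0.012 25 0.4067
0.175 -0.028 35 0.4185
0.175 0.012 14 0.4014
0.185 -0.028 31 0.4194
0.185 0.012 6 0.3944
```

Emit:
move_arm([
  [[0,0,-0.8],[0,0,0]],
  [[0,0,-0.8],[0,0,0]],
  [[0.9,0,0],[0,0,0]],
  [[0.9,0,0],[0,0,0]],
  [[0.9,0,0],[0,0,0]],
  [[0.9,0,0],[0,0,0]],
  [[0.9,0,0],[0,0,0]],
  [[0.9,0,0],[0,0,0]],
  [[0.9,0,0],[0,0,0]],
  [[0.9,0,0],[0,0,0]],
  [[0,0,0],[0,0,0]],
])

```text
time_s: 12.8
position: [0.4993, 0.2189, 0.2166]
tool_rot: [[-0.146, 0.989, 0.0], [0.989, 0.146, 0.001], [0.001, 0.0, -1.0]]
ft_force: [-0.1, -1.1, 0.0]
grip_width: -0.0004
gripper_force: 0.0
```

```bash
python3 leaf.py 4
```

```text
0.085 -0.028 30 0.0757
0.085 0.012 22 0.0762
0.095 -0.028 25 0.075
0.095 0.012 21 0.0746
0.105 -0.028 30 0.0731
0.105 0.012 19 0.0761
0.115 -0.028 27 0.0751
0.115 0.012 20 0.0752
0.125 -0.028 23 0.0735
0.125 0.012 19 0.076
0.135 -0.028 28 0.0753
0.135 0.012 18 0.0757
0.145 -0.028 26 0.0747
0.145 0.012 20 0.0762
0.155 -0.028 27 0.0754
0.155 0.012 18 0.0781
0.165 -0.028 23 0.0647
0.165 0.012 15 0.0681
0.175 -0.028 13 0.0125
0.175 0.012 6 0.0124
0.185 -0.028 15 -0.0003
0.185 0.012 15 0.001
```

View pics/t4.png

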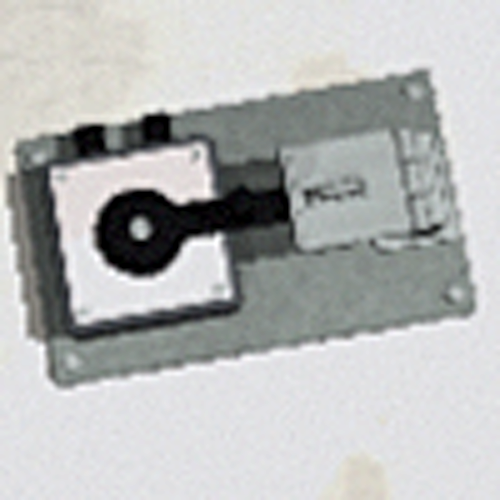

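The leaf lies flat, level at about 75 mm from tip to hinge, with the staple through the slot at about (335,188) in the crop. The robot is clear.

```bash
python3 -c "
from rig import env
print(env.close_job())"
```

```text
the job is handed in; nothing more can be done
None
```

The handle is at off and the hasp leaf lies flat over the staple, as the last top view and its depth readings showed; the arm was clear when I handed the job in at about 13 s, and no verdict came back.

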